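Put a clay finial away under the drying roof

ROBOT

A 6-joint arm with a two-finger parallel gripper is mounted at the origin on the work surface. World frame = base frame: x ahead of the robot, y to its left, z up, the work surface at z = 0. Lengths are in mm, angles in rad, forces in N, time in s.
With the tool pointing down it reaches from about 325 to 850 mm from the base axis. Payload 15.5 kg.
Tool frame: the origin (TCP) lies on the centre line of the jaws, within the pads' length; the fingertips stand 25 mm ahead of it and the grasp point (between the pads) lies 6 mm ahead of it; z points along the fingers, y is the line along which they close (so a half turn about z gives the same grasp; the last joint's range is limited). The gripper opens to 91 mm and grips with 3 to 60 N. Pads are 32 mm wide; open, the fingers measure 118 mm over their backs; the gripper's body (76 mm by 178 mm) begins 60 mm behind the grasp point.
Start: joints at [-1.365, 0.494, 1.345, -0, 1.302, -0.096], TCP at [185.776, -596.753, 211.015] pointing down, gripper open.
Joint ranges: [-2.91, 2.91], [-0.82, 2.16], [0.22, 2.67], [-1.22, 4.37], [0.12, 2.79], [-3.08, 3.08]. Speed limits (rad/s): [1.89, 1.89, 2.57, 3.01, 3.01, 3.01].

INTERFACE

Orientations are given as [roll, pitch, yaw] about the fixed x, y, z axes, in that order (R = Rz(yaw) Ry(pitch) Rx(roll)).
In Python, from workcell import r gives the robot as it stands.
- The arm moves only by the tool servo_tool, never from a script. Its argument "rows" is a list of rows, each a list of 7 numbers: the turn, a rotation vector about the tool's x, y, z in degrees, then the shift along the tool's x, y, z in m, then the finger opening in m, from 0 to 0.0912. In form: [[rx, ry, rz, x, y, z, claw], ...]. A call has 1 to 5 rows; each row is the pose to reach, as a shift and turn from the pose commanded when the call began, along the tool's axes at that moment; what a row does not reach only later rows make up. A row lasts 1/10 s, in which the tool goes at most 50 mm and 8.59 degrees, less where a joint would pass 70% of its speed; a pose out of reach is approached as far as the arm can. A call with a gripper value outside its range is refused whole. The fingers move at their own pace and stop on an object; "grip_force" is the grip in N (left out, the last holds). Time passes only in rows, so rows that repeat a pose let the fingers close. It gives the time, the measured TCP pose, the force, the opening and the grip force at its end, in the units of the state.
- r.sense(): the state, without advancing time (a new reading comes with each control period).
- r.capture(name): name is "scene" or "top" or "wrist"; returns a dict with "img" (400x640x3 uint8, red, green, blue), "z_map" (400x640 float32, mm along the optical axis (not along the pixel's ray), 0 where there is no reading), "fovy" (degrees; the focal length in pixels is half the picture's height over the tangent of half this angle, whatever the lens; pixels are square), "cx", "cy" (the principal point, pixels), "xyz" and "attitude" of the camera in the world; the wrist camera has in their place "tool_from_camera" (4x4, takes a point from camera to tool coordinates, whose origin is the TCP and whose axes are the flange's). Camera axes: x right, y down, z forward; pixel columns grow to the right and rows downward; lengths in mm; the calibration is good to about 2 mm. The wrist camera is an equidistant fisheye: a pixel r from the principal point sees the ray r / f radians off the axis. A picture is of the moment at which its call begins: read the wrist's pose just before it.
- r.hand_in(): hands the job in; it is judged then, once.
The state is a dict: "t": time; "q": joint angles; "qvel": joint speeds; "joint_efforts": joint torques, N m; "ee_pos": TCP position; "tcp_rot": TCP orientation; "wrist_force": force on the tool from outside, world axes, zero at the start; "torque": the same for the moment, N m; "opening": finger opening in mm; "gripper_force": force on a finger pad.
Only numpy, scipy, OpenCV 4.12 (cv2) and the standard library are available. Lean on these libraries where they do the work, as an engineer would, in place of code of your own. Each camera call takes 0.05 s, during which the arm holds its last target. There are 200 camera calls.

TASK

Lift the tall clay finial out of the crate, leaving the squat pot in there, and stand it upright, without dropping it, on the far half of the sliding board while the board is still out in front of the drying roof. Then push the board gently along between its rails under the roof until it is fully home against the end stop, with the finial still standing on it, wholly under the roof. Do not tip the finial over and leave the bowl beside the rack and the water bottle where they are.

Things in the scene. Friction and masses are not known exactly. Their poses are not given: they have to be found in the camera images.
- rack: Fixed wooden drying rack; origin: centre of underside; x runs away from the robot, in under the roof. Slab 400 (x) x 180, top at z=12. Side rails 140 apart inside, tops at z=26; near end (x=-200) open. End stop face at x=185, 46 high. Slatted roof over x=55..200, full width, underside at z=172 (beams), 186 (slats), top with tiles 216, on 4 posts on the rails; open front and back.
- board: Loose wooden board, 200 (x) x 130 x 25 thick, 0.4 kg, flat on the rack's slab between the rails; origin: centre of underside; x as the rack's. Starts out in front of the roof. Push its near edge (x=-100). Fully home, its far edge (x=100) touches the end stop: origin at x=85 in the rack's frame, near edge still 70 mm out in front of the roof.
- finial: Tall round clay finial, 120 high, 0.3 kg; origin: centre of underside, z up its axis. Foot 64 across and 12 thick, belly 58 across at z=42, waist 28 across at z=70, cylindrical head 40 across from z=78 to 106 (the place to grip), small tip above. Starts standing in the crate.
- pot: Squat round clay pot, 58 mm high, 72 across at its widest; origin at the centre of its underside. Stands in the crate beside the finial, and stays there.
- crate: Fixed open slatted wooden crate, 172 (x) by 232 (y) by 75 mm high, walls and floor 6 mm thick; origin at the centre of its underside on the table, z up. The finial and the pot stand on its floor side by side along y, either way round, some 110 mm apart.
- lamp_bowl: Small clay bowl, 90 across, 35 high, on the table at the left of the rack; origin under its centre. To be left alone.
- water_bottle: Clear bottle, 70 across, 190 high, standing right of the rack, beyond the crate; origin under its centre. To be left alone.

How it is judged (in metres and radians):
On the way:
1. The finial stands upright on the board, released and still, while the board is still out in front of the roof (angle between finial's own z axis and vertical below 0.12 rad and z of finial in the frame of board between 0.019 and 0.031 m and x of board in the frame of rack below -0.03 m and x of finial in the frame of board above -0.01 m and contact force between finial and the fingers below 0.1 N and linear speed of finial below 0.03 m/s), for 0.2 s.
At the end, for the whole second after the job is handed in: Board flat and against the end stop (within 7 mm); finial upright on it (within 7 degrees), wholly under the roof (axis at 84 to 158 mm along the rack's x); both at rest; pot still in the crate; bowl and bottle within 50 mm of their starts (angle between finial's own z axis and vertical below 0.12 rad and z of finial in the frame of board between 0.019 and 0.031 m and x of board in the frame of rack above 0.078 m and z of board in the frame of rack below 0.018 m and x of finial in the frame of rack between 0.084 and 0.158 m and linear speed of each of finial, board below 0.02 m/s and horizontal distance between pot and crate below 0.12 m and height (world z) of pot below 0.06 m); the robot touches nothing.
It fails at once if The finial is tipped over (more than 45 degrees from upright) (angle between finial's own z axis and vertical above 0.785 rad).
It fails at once if The finial is dropped or shoved hard: it moves faster than 0.5 m/s while not held (contact force between finial and the fingers below 0.05 N and linear speed of finial above 0.5 m/s).
It fails at once if The bowl or the bottle is moved by more than 50 mm (distance of any of lamp_bowl, water_bottle from where it was at the start of the episode above 0.05 m).
It also fails if it takes over 56 s, if anything falls off the work surface, if the arm or the gripper's body presses on something with over 40 N, if the wrist force passes 120 N, or if a joint passes its speed limit or range.

## Working session

There is one attempt and no reset: what is moved stays moved. The work goes in short steps, Python scripts to look and compute and a tool call to move; the robot and the scene stay as the last step left them, time stands still between calls to the robot, and variables do not carry over. Pictures are saved under pics/ and viewed, at most 10 in all, crops included, and the job is handed in when it is done.

Besides the shell and the picture viewer there is one more tool, called after "Emit:" as name(argument=value, ...), one argument or row to a line, values as JSON. servo_tool: Moves the arm, as the interface text tells. Its arguments: {"type":"object","properties":{"rows":{"type":"array","items":{"type":"array","items":{"type":"number"}}},"grip_force":{"type":"number"}},"required":["rows"]}

```bash
mkdir -p pics; ls; cat > h.py <<'E'
import numpy as np, cv2
from scipy.spatial.transform import Rotation as R
from workcell import r
def cam(n):
    c=r.capture(n); c['f']=200/np.tan(np.radians(c['fovy'])/2); return c
def pts(c):
    v,u=np.mgrid[:400,:640]; z=c['z_map']
    P=np.stack([(u-c['cx'])/c['f']*z,(v-c['cy'])/c['f']*z,z],-1)
    a=np.array(c['attitude'])
    M=a if a.shape==(3,3) else R.from_euler('xyz',a).as_matrix()
    return P@M.T+np.array(c['xyz'])
E
python3 - <<'E'
from h import *
for n in('scene','top'):
    c=cam(n); cv2.imwrite(f'pics/{n}0.png',c['img'][:,:,::-1]); print(n,c['fovy'],c['xyz'],c['attitude'],c['cx'],c['cy'],(c['z_map']>0).mean())
    np.savez(n+'0.npz',P=pts(c),img=c['img'],z=c['z_map'])
print(r.sense())
E
```

```text
pics
scene 57.670158604954075 [1128.28024895  -50.7779571   692.02748887] [-2.46840546  0.00346058  1.51778303] 316.95837882845177 196.79686417049163 0.99608203125
top 44.91501553063628 [ 511.86405313  -37.26475427 1195.08366548] [-3.0647225   0.01212959 -1.56403513] 314.92153483886244 199.43456320805234 0.9958984375
{'t': 0.1, 'q': array([-1.36451388e+00,  4.94121719e-01,  1.34602215e+00, -1.67829338e-05,
        1.30251799e+00, -9.54678441e-02]), 'qvel': array([ 2.52710074e-05, -1.80495153e-03, -1.92322962e-03,  1.16815786e-03,
        5.85174754e-04, -2.17320990e-04]), 'joint_efforts': array([ 1.40935350e-03, -8.80237198e+01, -3.82546735e+01,  7.10238330e-02,
        4.82287304e-02, -5.29791805e-06]), 'ee_pos': array([ 185.6944441 , -596.43475723,  210.51341258]), 'tcp_rot': array([-3.14052678e+00, -8.58153779e-05,  3.01754706e-01]), 'wrist_force': array([-0.45715431,  0.2833635 , -0.02985897]), 'torque': array([ 0.01323071, -0.04371396,  0.00524819]), 'gripper_force': 0.0, 'opening': 91.40763164042012}
```

View pics/top0.png

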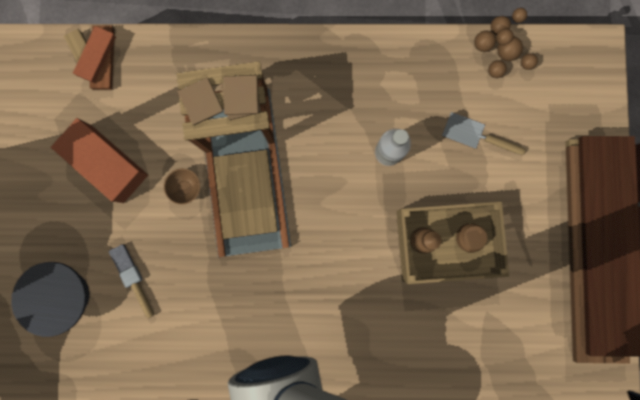

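View pics/scene0.png

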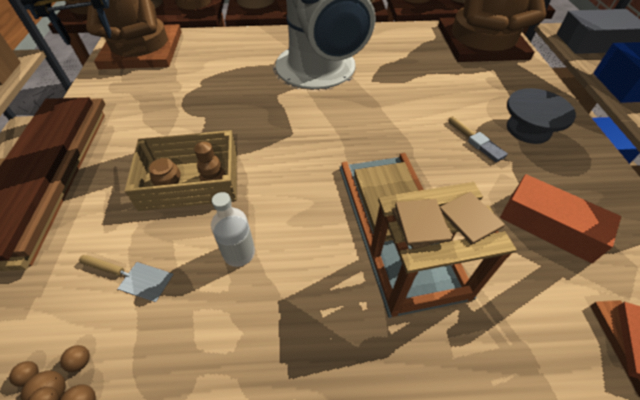

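Top view: rack with the board in front of the roof around (245,160), bowl (183,185), bottle (394,147), crate (453,243) with the finial left at (428,240) and the pot at (473,237). The scene view agrees: the finial (207,160) is on the rack side, the pot at (163,172).

```bash
python3 - <<'E'
from h import *
d=np.load('top0.npz'); P=d['P']; img=d['img']
def reg(n,u0,u1,v0,v1,zlo,zhi):
    p=P[v0:v1,u0:u1].reshape(-1,3); p=p[(p[:,2]>zlo)&(p[:,2]<zhi)]
    rc=cv2.minAreaRect(p[:,:2].astype(np.float32))
    print(n,len(p),'mean',p.mean(0).round(1),'med',np.median(p,0).round(1),'rect',np.round(rc[0],1),np.round(rc[1],1),round(rc[2],1)); return p
p=reg('table',300,370,200,300,-20,20)
reg('finial hi',405,450,215,262,85,140)
reg('finial tip',405,450,215,262,113,140)
reg('finial head',405,450,215,262,95,112)
reg('pot',452,492,218,258,45,85)
reg('crate rim',390,515,195,290,66,84)
reg('board',215,275,150,235,31,43)
reg('slab',205,295,120,265,8,18)
reg('rails',200,295,140,265,20,30)
reg('roof',170,275,55,145,195,230)
reg('bottle',370,420,115,170,150,220)
reg('bowl',160,206,162,208,25,45)
# blocks: scene cam too
d=np.load('scene0.npz'); P=d['P']
reg('S finial',180,235,130,185,90,140)
reg('S head',180,235,130,185,86,110)
reg('S roof',370,520,180,270,195,230)
reg('S board',350,430,155,225,31,43)
E
```

```text
table 6974 mean [481.1 -71.1   0.6] med [481.4 -71.8   0.7] rect [481.6 -71.4] [242.8 170.9] 0.4
finial hi 287 mean [ 505.9 -281.   115.4] med [ 506.2 -280.4  116.7] rect [ 505.2 -283.1] [38.  37.8] 89.2
finial tip 226 mean [ 505.7 -283.1  118.4] med [ 506.2 -282.6  117.8] rect [ 505.1 -283.1] [37.6 38.1] 0.3
finial head 37 mean [ 506.9 -273.3  105.8] med [ 506.1 -268.1  108.4] rect [ 506.9 -281.6] [35.4 34.6] 7.1
pot 623 mean [ 512.7 -389.5   60.5] med [ 513.4 -389.    63.5] rect [ 512.5 -390.7] [63.5 60.1] 0.3
crate rim 1474 mean [ 500.4 -347.    74. ] med [ 504.2 -359.6   74.9] rect [ 501.2 -343.3] [172.1 234.1] 4.6
board 4333 mean [614.7 146.9  37.3] med [614.9 146.6  37.3] rect [618.4 147.8] [203.3 143.6] 1.1
slab 2499 mean [624.8 140.   12.7] med [650.5 140.   12.6] rect [631.8 142.9] [316.8 194.7] 8.5
rails 1402 mean [601.6 146.   25.9] med [601.2 198.1  26.1] rect [616.1 147.4] [286.5 172.8] 8.4
roof 4800 mean [794.9 172.2 204.9] med [794.2 171.  204.6] rect [797.7 173.6] [145.4 180. ] 8.6
bottle 226 mean [ 720.7 -200.7  185.5] med [ 720.  -200.2  190.2] rect [ 722.5 -202.1] [31.2 30.2] 74.2
bowl 347 mean [633.3 308.   32.7] med [634.3 314.7  33.2] rect [631.3 301.6] [86.8 87.9] 36.5
S finial 287 mean [ 514.4 -281.1  109.5] med [ 515.7 -280.8  112.3] rect [ 507.7 -282.6] [35.3 39.2] 48.8
S head 136 mean [ 519.3 -279.3   98.2] med [ 521.1 -277.9   98.6] rect [ 516.4 -280.1] [19.2 39.2] 21.7
S roof 6929 mean [806.6 170.8 204. ] med [810.4 166.9 204.7] rect [797.  173.8] [145.6 180.4] 8.5
S board 1866 mean [573.9 133.1  36.8] med [570.9 128.7  36.8] rect [596.3 144.6] [168.9 130.4] 7.9
```

Measured heights match the given sizes (finial tip 126, rim 75, board top 37). Next is the board along the rack frame.

```bash
cat >> h.py <<'E'
YAW=np.radians(8.5); O=np.array([671.3,154.8])
def rack(p): # world xy -> rack xy
    c,s=np.cos(YAW),np.sin(YAW); d=np.asarray(p)[...,:2]-O
    return np.stack([d@[c,s],d@[-s,c]],-1)
def world(p):
    c,s=np.cos(YAW),np.sin(YAW); return O+np.array([c*p[0]-s*p[1],s*p[0]+c*p[1]])
def delta(x,y,z,yaw):
    s=r.sense(); T=R.from_euler('xyz',s['tcp_rot']); G=R.from_euler('xyz',[np.pi,0,yaw])
    print('t',s['t'],'tcp',s['ee_pos'].round(1),s['tcp_rot'].round(4),'F',s['wrist_force'].round(1),'open',s['opening'])
    print('shift m',(T.inv().apply(np.array([x,y,z])-s['ee_pos'])/1000).round(4),'turn deg',np.degrees((T.inv()*G).as_rotvec()).round(2))
E
python3 - <<'E'
from h import *
for n in('top','scene'):
    d=np.load(n+'0.npz'); P=d['P'].reshape(-1,3); q=rack(P)
    def b(name,m): print(n,name,m.sum(),np.percentile(q[m],[0.5,2,50,98,99.5],axis=0).round(1).T.tolist())
    near=(abs(q[:,1])<66)&(abs(q[:,0])<210)
    b('board',near&(P[:,2]>31)&(P[:,2]<43)); b('slab',near&(P[:,2]>8)&(P[:,2]<18))
    b('rails',(abs(q[:,1])<100)&(q[:,0]<50)&(q[:,0]>-215)&(P[:,2]>22)&(P[:,2]<29))
    b('roof',(abs(q[:,1])<110)&(abs(q[:,0])<230)&(P[:,2]>190)&(P[:,2]<225))
# board yaw via edge fit
d=np.load('top0.npz');P=d['P'].reshape(-1,3);q=rack(P);m=(abs(q[:,1])<66)&(q[:,0]<60)&(q[:,0]>-210)&(P[:,2]>31)&(P[:,2]<43)
rc=cv2.minAreaRect(q[m].astype(np.float32)); print(rc)
x,y=world([-50,0]);print(x,y)
delta(505.5,-282.5,160,YAW)
E
```

```text
top board 4401 [[-156.7, -153.8, -58.8, 38.1, 41.2], [-63.5, -61.5, 0.9, 63.0, 65.0]]
top slab 2061 [[-198.9, -197.5, 48.4, 145.0, 151.6], [-65.8, -65.0, -0.4, 63.2, 65.3]]
top rails 1191 [[-198.1, -194.0, -74.3, 44.6, 48.8], [-85.4, -84.9, -49.1, 85.8, 86.4]]
top roof 5495 [[55.6, 56.9, 123.9, 197.6, 199.8], [-88.9, -85.5, -1.5, 85.7, 88.8]]
scene board 2040 [[-157.9, -155.7, -96.0, 199.4, 199.7], [-63.9, -63.3, -10.7, 62.9, 64.8]]
scene slab 2121 [[-200.1, -197.7, 129.0, 199.2, 199.6], [-65.3, -64.8, -8.3, 63.0, 65.2]]
scene rails 870 [[-199.1, -195.2, -91.4, 40.0, 45.2], [-85.8, -85.5, -74.2, 84.8, 86.0]]
scene roof 7850 [[55.7, 58.2, 142.7, 199.0, 199.6], [-89.3, -87.1, -8.0, 84.8, 88.9]]
((-57.511775970458984, 0.9693450927734375), (130.40870666503906, 200.1425323486328), 89.52986145019531)
621.8492068319041 147.4095294435195
t 0.1 tcp [ 185.7 -596.4  210.5] [-3.1405e+00 -1.0000e-04  3.0180e-01] F [-0.5  0.3 -0. ] open 91.40763164042012
shift m [ 0.3987 -0.2047  0.0508] turn deg [-0.06 -0.    8.79]
```

Emit:
servo_tool(
  rows=[
    [0,0,2,0.03,-0.015,0,0.065],
    [0,0,4,0.07,-0.036,0,0.065],
    [0,0,6,0.115,-0.059,0,0.065],
    [0,0,8,0.16,-0.082,0,0.065],
    [0,0,8.8,0.2,-0.103,0,0.065],
  ],
  grip_force=15,
)

```text
t: 0.6
ee_pos: [347.2, -437.1, 210.8]
tcp_rot: [-3.141, 0.0, 0.147]
wrist_force: [0.7, -1.4, -0.0]
opening: 65.1
gripper_force: 0.0
```

```bash
python3 -c "
from h import *
delta(505.5,-282.5,160,YAW)"
```

```text
t 0.6 tcp [ 347.2 -437.1  210.8] [-3.1411e+00  1.0000e-04  1.4670e-01] F [ 0.7 -1.4 -0. ] open 65.08610455340396
shift m [ 0.1792 -0.1298  0.0509] turn deg [-0.03  0.   -0.09]
```

Emit:
servo_tool(
  rows=[
    [0,0,0,0.04,-0.029,0,0.065],
    [0,0,0,0.08,-0.058,0,0.065],
    [0,0,0,0.12,-0.087,0,0.065],
    [0,0,0,0.155,-0.112,0,0.065],
    [0,0,0,0.179,-0.13,0.01,0.065],
  ],
)

```text
t: 1.1
ee_pos: [506.2, -282.0, 201.7]
tcp_rot: [3.141, -0.001, 0.15]
wrist_force: [0.1, -0.6, -0.3]
opening: 64.8
gripper_force: 0.0
```

Emit:
servo_tool(
  rows=[
    [0,0,0,0,0,0.01,0.065],
    [0,0,0,0,0,0.02,0.065],
    [0,0,0,0,0,0.03,0.065],
    [0,0,0,0,0,0.04,0.065],
    [0,0,0,0,0,0.04,0.065],
  ],
)

```text
t: 1.6
ee_pos: [502.8, -284.2, 159.5]
tcp_rot: [-3.14, 0.002, 0.147]
wrist_force: [-0.0, -0.4, 0.2]
opening: 65.0
gripper_force: 0.0
```

```bash
python3 -c "
from h import *
delta(505.5,-282.5,104,YAW)
c=r.capture('wrist'); cv2.imwrite('pics/w1.png',c['img'][:,:,::-1]); print(c['tool_from_camera'])
d=cam('top'); P=pts(d).reshape(-1,3)
"
```

```text
t 1.6 tcp [ 502.8 -284.2  159.5] [-3.14e+00  1.80e-03  1.47e-01] F [-0.  -0.4  0.2] open 64.95046356068418
shift m [ 0.0031 -0.0012  0.0555] turn deg [-0.09  0.1  -0.08]
[[-3.60743020e-05 -9.55170410e-01 -2.96056560e-01  8.55805037e+01]
 [ 9.99999816e-01  1.44992385e-04 -5.89639802e-04 -1.36187086e+00]
 [ 6.06132438e-04 -2.96056527e-01  9.55170229e-01 -1.75480042e+02]
 [ 0.00000000e+00  0.00000000e+00  0.00000000e+00  1.00000000e+00]]
```

View pics/w1.png

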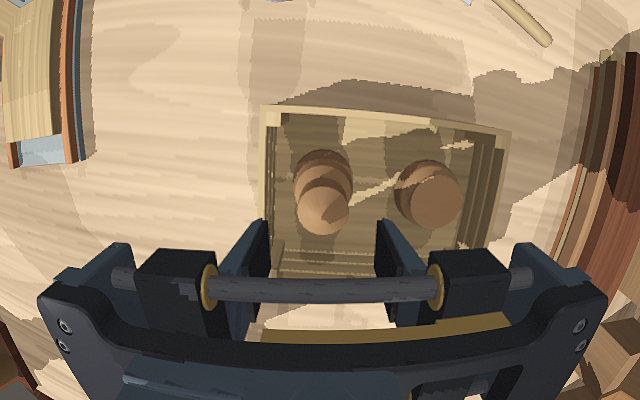

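The wrist view shows the finial's tip at (322,205), centred between the fingers at x≈265 and 378, with the pot clear to the right at (430,190). Next I descend and grip.

Emit:
servo_tool(
  rows=[
    [0,0,0,0.001,-0.001,0.012,0.065],
    [0,0,0,0.003,-0.001,0.026,0.065],
    [0,0,0,0.003,-0.001,0.04,0.065],
    [0,0,0,0.003,-0.001,0.05,0.065],
    [0,0,0,0.003,-0.001,0.055,0.065],
  ],
)

```text
t: 2.2
ee_pos: [506.3, -282.1, 104.5]
tcp_rot: [-3.14, 0.001, 0.148]
wrist_force: [0.1, -0.3, 0.4]
opening: 64.8
gripper_force: 0.0
```

Emit:
servo_tool(
  rows=[
    [0,0,0,0,0,0,0.055],
    [0,0,0,0,0,0,0.048],
    [0,0,0,0,0,0,0.042],
    [0,0,0,0,0,0,0.036],
    [0,0,0,0,0,0,0.034],
  ],
  grip_force=15,
)

```text
t: 2.7
ee_pos: [507.1, -282.9, 106.5]
tcp_rot: [3.141, -0.001, 0.148]
wrist_force: [1.0, -1.0, 2.7]
opening: 38.2
gripper_force: 15.0
```

Emit:
servo_tool(
  rows=[
    [0,0,0,0,0,0,0.034],
    [0,0,0,0,0,0,0.034],
    [0,0,0,0,0,0,0.034],
  ],
)

```text
t: 3.0
ee_pos: [507.2, -282.9, 106.4]
tcp_rot: [3.141, -0.001, 0.148]
wrist_force: [0.4, -1.7, 5.9]
opening: 38.5
gripper_force: 15.0
```

Emit:
servo_tool(
  rows=[
    [0,0,0,0,0,-0.003,0.034],
    [0,0,0,0,0,-0.008,0.034],
    [0,0,0,0,0,-0.015,0.034],
    [0,0,0,0,0,-0.02,0.034],
    [0,0,0,0,0,-0.02,0.034],
  ],
  grip_force=25,
)

```text
t: 3.5
ee_pos: [507.1, -282.7, 126.9]
tcp_rot: [3.141, -0.001, 0.148]
wrist_force: [-0.9, -0.7, -3.3]
opening: 37.7
gripper_force: 25.0
```

```bash
python3 -c "
from h import *
c=cam('scene'); cv2.imwrite('pics/s1.png',cv2.resize(c['img'][90:240,100:340,::-1],None,fx=3,fy=3))
print(r.sense()['wrist_force'],r.sense()['opening'],r.sense()['gripper_force'])"
```

```text
[-0.63244487  1.04986139 -3.7105384 ] 37.34316914240245 24.98264890629798
```

View pics/s1.png

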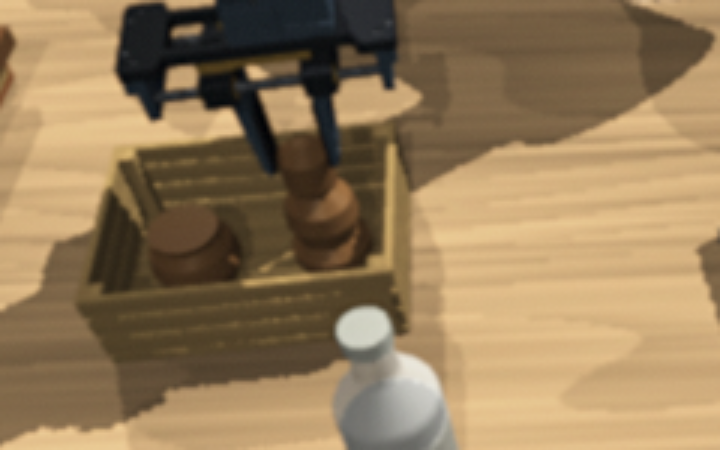

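The finial (about (320,200) in the crop) has lifted with the fingers, and the pot stays at (190,245). The weight reads about 3.5 N, so I lift on clear of the crate.

Emit:
servo_tool(
  rows=[
    [0,0,0,0,0,-0.01,0.034],
    [0,0,0,0,0,-0.03,0.034],
    [0,0,0,0,0,-0.055,0.034],
    [0,0,0,0,0,-0.08,0.034],
    [0,0,0,0,0,-0.09,0.034],
  ],
)

```text
t: 4.05
ee_pos: [507.5, -283.1, 218.6]
tcp_rot: [3.139, -0.002, 0.148]
wrist_force: [1.1, 0.3, -3.4]
opening: 37.9
gripper_force: 25.0
```

```bash
python3 -c "
from h import *
x,y=world([-32,0.8]); print(x,y)
delta(x,y,215,YAW)
for n in('scene','top'):
    c=cam(n); p=pts(c); hsv=cv2.cvtColor(c['img'],cv2.COLOR_RGB2HSV)
    q=p.reshape(-1,3); m=(np.hypot(q[:,0]-506,q[:,1]+283)<50)&(q[:,2]>95)&(q[:,2]<190)
    q=q[m]
    for z in range(95,190,10):
        s=q[(q[:,2]>=z)&(q[:,2]<z+10)]
        if len(s): print(n,z,len(s),s.min(0).round(0),s.max(0).round(0))
"
```

```text
639.5332448435149 150.861311534542
t 4.05 tcp [ 507.5 -283.1  218.6] [ 3.1394e+00 -2.3000e-03  1.4820e-01] F [ 1.1  0.3 -3.4] open 37.92574003664467
shift m [ 0.1946 -0.4097  0.0032] turn deg [ 0.13 -0.13 -0.01]
scene 115 60 [ 499. -310.  117.] [ 538. -253.  125.]
scene 125 167 [ 485. -315.  125.] [ 539. -253.  135.]
scene 135 116 [ 497. -312.  135.] [ 534. -258.  145.]
scene 145 49 [ 508. -302.  146.] [ 533. -258.  155.]
scene 155 101 [ 493. -311.  155.] [ 535. -256.  165.]
scene 165 114 [ 499. -309.  165.] [ 533. -257.  175.]
scene 175 183 [ 486. -308.  175.] [ 533. -259.  185.]
scene 185 41 [ 502. -301.  185.] [ 523. -268.  189.]
top 155 1 [ 528. -265.  163.] [ 528. -265.  163.]
```

The foot is about 100.5 mm below the TCP. Next is the carry to the board.

Emit:
servo_tool(
  rows=[
    [0,0,0,0.004,-0.009,0,0.034],
    [0,0,0,0.015,-0.03,0,0.034],
    [0,0,0,0.03,-0.06,0,0.034],
    [0,0,0,0.047,-0.095,0,0.034],
    [0,0,0,0.065,-0.13,0,0.034],
  ],
)

```text
t: 4.65
ee_pos: [551.3, -142.2, 214.4]
tcp_rot: [-3.14, 0.002, 0.148]
wrist_force: [0.0, -0.3, -4.3]
opening: 37.5
gripper_force: 25.0
```

Emit:
servo_tool(
  rows=[
    [0,0,0,0.016,-0.035,0,0.034],
    [0,0,0,0.032,-0.07,0,0.034],
    [0,0,0,0.048,-0.105,0,0.034],
    [0,0,0,0.064,-0.138,0,0.034],
    [0,0,0,0.078,-0.168,0,0.034],
  ],
)

```text
t: 5.15
ee_pos: [603.6, 35.9, 214.4]
tcp_rot: [-3.141, 0.002, 0.149]
wrist_force: [-0.2, -0.9, -4.3]
opening: 37.5
gripper_force: 25.0
```

Emit:
servo_tool(
  rows=[
    [0,0,0,0.014,-0.03,0,0.034],
    [0,0,0,0.027,-0.058,0,0.034],
    [0,0,0,0.04,-0.083,0,0.034],
    [0,0,0,0.048,-0.102,0,0.034],
    [0,0,0,0.052,-0.111,0,0.034],
  ],
)

```text
t: 5.65
ee_pos: [638.8, 152.7, 214.7]
tcp_rot: [-3.141, 0.002, 0.15]
wrist_force: [-0.6, 0.4, -3.3]
opening: 37.3
gripper_force: 25.0
```

Emit:
servo_tool(
  rows=[
    [0,0,0,0,0,0.003,0.034],
    [0,0,0,0,0,0.01,0.034],
    [0,0,0,0,0,0.02,0.034],
    [0,0,0,0,0,0.03,0.034],
    [0,0,0,0,0,0.035,0.034],
  ],
)

```text
t: 6.15
ee_pos: [638.6, 150.0, 179.4]
tcp_rot: [3.142, 0.002, 0.147]
wrist_force: [0.5, 0.0, -3.7]
opening: 37.3
gripper_force: 25.0
```

```bash
python3 -c "
from h import *
x,y=world([-32,0.8])
delta(x,y,137.5,YAW)
c=cam('scene'); cv2.imwrite('pics/s2.png',cv2.resize(c['img'][80:300,280:560,::-1],None,fx=2.5,fy=2.5))
q=pts(c).reshape(-1,3); t=r.sense()['ee_pos']; d=q[(np.hypot(*(q[:,:2]-t[:2]).T)<45)&(q[:,2]>45)&(q[:,2]<160)]
k=rack(d)
for z in range(45,160,8):
    s=k[(d[:,2]>=z)&(d[:,2]<z+8)]
    if len(s): print(z,len(s),s.min(0).round(0),s.max(0).round(0))
k=rack(q); m=(abs(k[:,1])<66)&(k[:,0]<40)&(k[:,0]>-210)&(q[:,2]>31)&(q[:,2]<43); print('board near',np.percentile(k[m,0],.5))
"
```

```text
t 6.15 tcp [638.6 150.  179.4] [3.1416e+00 1.9000e-03 1.4740e-01] F [ 0.5  0.  -3.7] open 37.344771428152775
shift m [ 0.0012 -0.0007  0.0419] turn deg [ 0.    0.11 -0.06]
77 7 [-52. -33.] [-29. -29.]
85 25 [-62. -33.] [-24.  27.]
93 83 [-59. -32.] [-18.  28.]
101 29 [-44. -25.] [-11.   8.]
109 32 [-37. -27.] [-8. 10.]
117 71 [-48. -29.] [-8. 22.]
125 86 [-51. -29.] [-6. 21.]
133 144 [-58. -27.] [-9. 24.]
141 124 [-51. -22.] [-14.  21.]
149 10 [-35. -20.] [-22.  -4.]
157 21 [-35. -20.] [-16.  13.]
board near -157.8663404755144
```

View pics/s2.png

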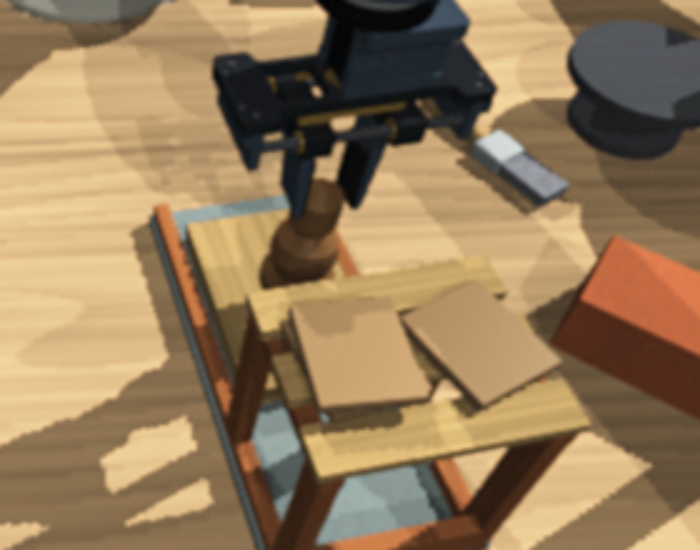

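The finial hangs over the board at about (305,245) in the crop, clear of the roof beam at (260,300). It may lean slightly, so I check its axis by fitting circles to colour-masked slices.

```bash
cat >> h.py <<'E'
def axis(c,xy,zlo,zhi,foot):
    from scipy.optimize import least_squares
    q=pts(c).reshape(-1,3); hsv=cv2.cvtColor(c['img'],cv2.COLOR_RGB2HSV).reshape(-1,3).astype(int)
    m=(np.hypot(*(q[:,:2]-xy).T)<50)&(q[:,2]>zlo)&(q[:,2]<zhi)&(hsv[:,0]<16)&(hsv[:,1]>80)
    d=q[m]; k=rack(d); z=d[:,2]-foot
    for a,b,rad in((0,12,32),(36,48,29),(80,104,20)):
        s=k[(z>a)&(z<b)]
        if len(s)<8: print('slice',a,len(s)); continue
        f=least_squares(lambda p:np.hypot(s[:,0]-p[0],s[:,1]-p[1])-rad,rack(xy)-[5,0],loss='soft_l1')
        print('slice',a,len(s),f.x.round(1),'res',np.abs(f.fun).mean().round(1),'y',s[:,1].min().round(),s[:,1].max().round())
E
python3 -c "
from h import *
t=r.sense()['ee_pos']; print(rack(t[:2]))
axis(cam('scene'),t[:2],45,190,t[2]-100.5)
"
```

```text
[-33.21698868   0.25097579]
slice 0 4
slice 36 77 [-37.4  -0. ] res 0.6 y -29.0 22.0
slice 80 132 [-36.3   0.2] res 0.6 y -20.0 13.0
```

Tilt is negligible, about 1 mm over 50. The axis is at rack x≈-36, which is board +21. I lower it.

Emit:
servo_tool(
  rows=[
    [0,0,0,0.001,0,0.008,0.034],
    [0,0,0,0.001,0,0.018,0.034],
    [0,0,0,0.001,0,0.028,0.034],
    [0,0,0,0.001,0,0.035,0.034],
    [0,0,0,0.001,0,0.038,0.034],
  ],
)

```text
t: 6.75
ee_pos: [639.7, 150.9, 141.8]
tcp_rot: [-3.142, 0.001, 0.148]
wrist_force: [-0.4, 0.6, -3.1]
opening: 37.1
gripper_force: 25.0
```

Emit:
servo_tool(
  rows=[
    [0,0,0,0,0,0.001,0.034],
    [0,0,0,0,0,0.002,0.034],
    [0,0,0,0,0,0.003,0.034],
    [0,0,0,0,0,0.003,0.034],
  ],
)

```text
t: 7.15
ee_pos: [640.3, 150.9, 140.2]
tcp_rot: [-3.142, -0.0, 0.148]
wrist_force: [-0.6, 0.1, -3.5]
opening: 37.7
gripper_force: 25.0
```

Emit:
servo_tool(
  rows=[
    [0,0,0,0,0,0.001,0.034],
    [0,0,0,0,0,0.001,0.034],
    [0,0,0,0,0,0.001,0.034],
  ],
)

```text
t: 7.45
ee_pos: [640.2, 150.9, 139.1]
tcp_rot: [3.142, -0.0, 0.148]
wrist_force: [-0.1, 0.1, -2.8]
opening: 37.3
gripper_force: 25.0
```

Emit:
servo_tool(
  rows=[
    [0,0,0,0,0,0.001,0.034],
    [0,0,0,0,0,0.001,0.034],
    [0,0,0,0,0,0.001,0.034],
  ],
)

```text
t: 7.75
ee_pos: [640.2, 150.9, 138.0]
tcp_rot: [-3.142, 0.0, 0.148]
wrist_force: [-0.2, -0.5, -3.6]
opening: 37.5
gripper_force: 25.0
```

Emit:
servo_tool(
  rows=[
    [0,0,0,0,0,0.001,0.034],
    [0,0,0,0,0,0.001,0.034],
    [0,0,0,0,0,0.001,0.034],
  ],
)

```text
t: 8.05
ee_pos: [640.6, 150.9, 137.5]
tcp_rot: [3.141, -0.001, 0.148]
wrist_force: [-0.4, -1.4, 3.6]
opening: 37.4
gripper_force: 25.0
```

```bash
python3 -c "
from h import *
t=r.sense()['ee_pos']; print(rack(t[:2]),t,r.sense()['wrist_force'])
c=cam('scene');axis(c,t[:2],40,190,t[2]-100.5)
q=pts(c).reshape(-1,3); d=q[np.hypot(*(q[:,:2]-t[:2]).T)<55]; h=np.histogram(d[:,2],bins=np.arange(30,80,2)); print(h[0])
cv2.imwrite('pics/s3.png',cv2.resize(c['img'][110:230,340:480,::-1],None,fx=4,fy=4,interpolation=cv2.INTER_CUBIC))
"
```

```text
[-30.96454174   0.6585881 ] [640.5782315  150.87450339 137.45248873] [-0.39011268 -1.37212237  3.59086324]
slice 0 0
slice 36 2
slice 80 121 [-34.2   0.5] res 0.7 y -20.0 25.0
[ 0  0 36 85 32  1  0  0  0  1  0  2  2  0  0  0  0  0  0  0  0  0  0  0]
```

View pics/s3.png

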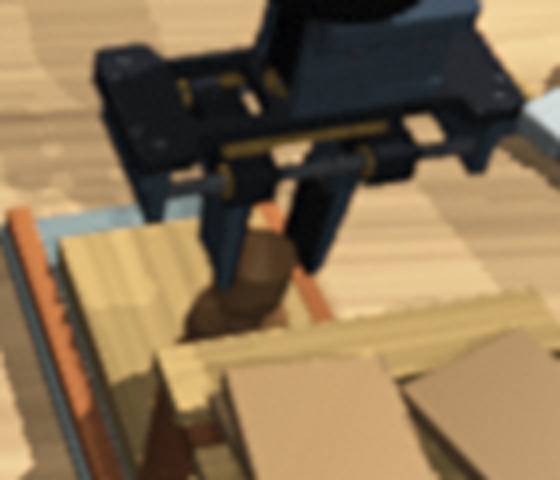

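The force has flipped to +3.6 N at TCP 137.5, exactly the expected height, so the foot is on the board. The head is at (265,260) between the fingers and stands upright. I release it.

Emit:
servo_tool(
  rows=[
    [0,0,0,0,0,0,0.038],
    [0,0,0,0,0,0,0.041],
    [0,0,0,0,0,0,0.045],
    [0,0,0,0,0,0,0.052],
    [0,0,0,0,0,0,0.06],
  ],
  grip_force=5,
)

```text
t: 8.6
ee_pos: [640.1, 151.0, 136.9]
tcp_rot: [-3.141, 0.0, 0.148]
wrist_force: [-0.2, 0.2, 0.4]
opening: 57.3
gripper_force: 0.0
```

Emit:
servo_tool(
  rows=[
    [0,0,0,0,0,0,0.07],
    [0,0,0,0,0,0,0.07],
    [0,0,0,0,0,0,0.07],
    [0,0,0,0,0,0,0.07],
    [0,0,0,0,0,0,0.07],
  ],
)

```text
t: 9.1
ee_pos: [640.2, 150.9, 137.0]
tcp_rot: [-3.142, -0.0, 0.148]
wrist_force: [0.5, -0.2, 0.3]
opening: 70.0
gripper_force: 0.0
```

```bash
python3 -c "
from h import *
t=r.sense()['ee_pos']; print(rack(t[:2]),r.sense()['wrist_force'],r.sense()['opening'])
c=cam('scene');axis(c,t[:2],40,190,37)
"
```

```text
[-31.28560092   0.75284045] [ 0.52597952 -0.15998824  0.29817421] 70.0197727036601
slice 0 0
slice 36 0
slice 80 133 [-34.4  -0.1] res 0.6 y -21.0 17.0
```

Emit:
servo_tool(
  rows=[
    [0,0,0,0,0,-0.008,0.07],
    [0,0,0,0,0,-0.025,0.07],
    [0,0,0,0,0,-0.045,0.07],
    [0,0,0,0,0,-0.065,0.07],
    [0,0,0,0,0,-0.075,0.07],
  ],
)

```text
t: 9.65
ee_pos: [641.0, 151.1, 214.4]
tcp_rot: [3.142, -0.003, 0.148]
wrist_force: [-0.6, -0.2, -0.2]
opening: 69.8
gripper_force: 0.0
```

Emit:
servo_tool(
  rows=[
    [0,0,0,-0.025,0,0,0.07],
    [0,0,0,-0.065,0,0,0.05],
    [0,0,0,-0.11,0,0,0.02],
    [0,0,0,-0.15,0,0,0.0],
    [0,0,0,-0.18,0,0,0.0],
  ],
)

```text
t: 10.15
ee_pos: [459.6, 124.0, 212.0]
tcp_rot: [-3.142, 0.001, 0.148]
wrist_force: [-0.4, -0.3, 0.1]
opening: 40.9
gripper_force: 0.0
```

```bash
python3 -c "
from h import *
f=world([-34,0]); print(f)
c=cam('scene');axis(c,f,40,190,37); c=cam('top'); 
q=pts(c).reshape(-1,3); d=q[(np.hypot(*(q[:,:2]-f).T)<50)]; k=rack(d); m=d[:,2]>138; print('head top',k[m].mean(0),m.sum(),d[m,2].max())
k=rack(q); m=(abs(k[:,1])<66)&(k[:,0]<40)&(k[:,0]>-210)&(q[:,2]>31)&(q[:,2]<43); print('board near',np.percentile(k[m,0],.5))
x,y=world([-205,0.5]); delta(x,y,48,YAW)
"
```

```text
[637.67346065 149.77448002]
slice 0 0
slice 36 2
slice 80 131 [-34.3  -0.4] res 0.6 y -20.0 16.0
head top [-33.5664142   -1.48499778] 264 160.9298036863754
board near -156.2242670277704
t 10.25 tcp [458.3 123.9 212.1] [-3.1416e+00  2.2000e-03  1.4850e-01] F [0.6 0.6 0.6] open 32.91059343600887
shift m [0.0106 0.0005 0.1641] turn deg [-0.    0.13  0.01]
```

The finial stands at rack x -34. I lower the closed fingers behind the board.

Emit:
servo_tool(
  rows=[
    [0,0,0,0.002,0,0.02,0.0],
    [0,0,0,0.005,0,0.055,0.0],
    [0,0,0,0.008,0,0.095,0.0],
    [0,0,0,0.008,0,0.125,0.0],
    [0,0,0,0.008,0,0.145,0.0],
  ],
)

```text
t: 10.75
ee_pos: [469.8, 125.5, 65.0]
tcp_rot: [-3.142, 0.002, 0.148]
wrist_force: [-0.6, 0.3, -0.3]
opening: 0.6
gripper_force: 0.0
```

Emit:
servo_tool(
  rows=[
    [0,0,0,0,0,0.01,0.0],
    [0,0,0,0,0,0.018,0.0],
    [0,0,0,0,0,0.022,0.0],
    [0,0,0,0,0,0.022,0.0],
  ],
)

```text
t: 11.15
ee_pos: [470.4, 125.6, 45.2]
tcp_rot: [-3.142, -0.0, 0.148]
wrist_force: [0.4, -0.5, -0.6]
opening: 0.5
gripper_force: 0.0
```

```bash
python3 -c "
from h import *
x,y=world([-174,0.5]); delta(x,y,44,YAW); print(rack(r.sense()['ee_pos'][:2]))
"
```

```text
t 11.15 tcp [470.4 125.6  45.2] [-3.1416e+00 -5.0000e-04  1.4820e-01] F [ 0.4 -0.5 -0.6] open 0.5001373690980002
shift m [0.029  0.0003 0.0012] turn deg [-0.   -0.03 -0.01]
[-202.97512817    0.80796266]
```

Emit:
servo_tool(
  rows=[
    [0,0,0,0.006,0,0,0.0],
    [0,0,0,0.012,0,0,0.0],
    [0,0,0,0.017,0,0,0.0],
    [0,0,0,0.02,0,0,0.0],
    [0,0,0,0.022,0,0,0.0],
  ],
)

```text
t: 11.65
ee_pos: [492.4, 128.9, 45.1]
tcp_rot: [-3.142, -0.0, 0.148]
wrist_force: [0.0, -0.8, -0.2]
opening: 0.6
gripper_force: 0.0
```

Emit:
servo_tool(
  rows=[
    [0,0,0,0.002,0,0,0.0],
    [0,0,0,0.004,0,0,0.0],
    [0,0,0,0.006,0,0,0.0],
    [0,0,0,0.008,0,0,0.0],
    [0,0,0,0.01,0,0,0.0],
  ],
)

```text
t: 12.15
ee_pos: [501.9, 130.3, 45.0]
tcp_rot: [-3.142, 0.0, 0.148]
wrist_force: [-0.4, 0.6, 0.6]
opening: 0.5
gripper_force: 0.0
```

Emit:
servo_tool(
  rows=[
    [0,0,0,0.002,0,0,0.0],
    [0,0,0,0.004,0,0,0.0],
    [0,0,0,0.006,0,0,0.0],
    [0,0,0,0.008,0,0,0.0],
    [0,0,0,0.01,0,0,0.0],
  ],
)

```text
t: 12.65
ee_pos: [511.8, 131.8, 45.0]
tcp_rot: [-3.142, 0.0, 0.148]
wrist_force: [0.7, -0.5, -0.2]
opening: 0.3
gripper_force: 0.0
```

```bash
cat >> h.py <<'E'
def chk():
    s=r.sense(); t=rack(s['ee_pos'][:2]); print('t',s['t'],'tcp',t,s['ee_pos'][2],'F',s['wrist_force'])
    c=cam('top'); q=pts(c).reshape(-1,3); k=rack(q)
    m=(abs(k[:,1])<30)&(k[:,0]<200)&(k[:,0]>t[0]+70)&(q[:,2]>138)&(q[:,2]<170); print('top finial',m.sum(),k[m].mean(0) if m.any() else 0)
    c=cam('scene'); q=pts(c).reshape(-1,3); k=rack(q)
    m=(abs(k[:,1])<60)&(k[:,0]<40)&(k[:,0]>-210)&(q[:,2]>33)&(q[:,2]<40); print('board near',np.percentile(k[m,0],[.5,2]),m.sum())
    return c
E
python3 -c "
from h import *
chk()"
```

```text
t 12.65 tcp [-161.15408604    0.78921742] 45.00272529162652 F [ 0.73696561 -0.50675207 -0.15266521]
top finial 265 [-33.68259694  -1.53641699]
board near [-158.26545181 -156.31179206] 1161
```

Emit:
servo_tool(
  rows=[
    [0,0,0,0.002,0,0,0.0],
    [0,0,0,0.004,0,0,0.0],
    [0,0,0,0.006,0,0,0.0],
    [0,0,0,0.008,0,0,0.0],
    [0,0,0,0.01,0,0,0.0],
  ],
)

```text
t: 13.25
ee_pos: [521.7, 133.3, 45.0]
tcp_rot: [-3.142, -0.0, 0.148]
wrist_force: [-0.8, -0.6, -0.0]
opening: 0.8
gripper_force: 0.0
```

```bash
python3 -c "
from h import *
c=chk(); cv2.imwrite('pics/s4.png',cv2.resize(c['img'][110:250,310:510,::-1],None,fx=4,fy=4,interpolation=cv2.INTER_CUBIC))"
```

```text
t 13.25 tcp [-151.11504224    0.81650687] 45.02499119246443 F [-0.81446575 -0.59718688 -0.04117129]
top finial 261 [-33.46868115  -1.46830265]
board near [-158.06815429 -156.6318156 ] 1140
```

View pics/s4.png

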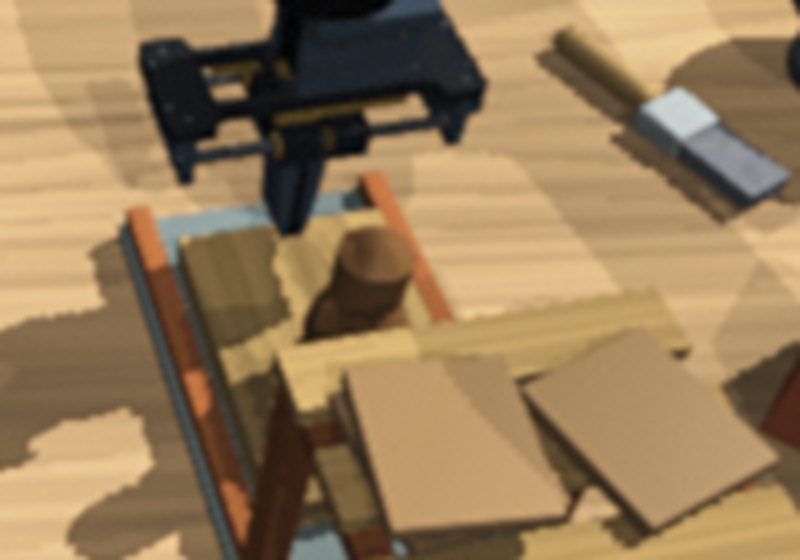

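The closed fingertips at (290,230) seem to hover over the board's near part, with no force. I measure their true height.

```bash
python3 -c "
from h import *
c=cam('scene'); q=pts(c).reshape(-1,3); k=rack(q); hsv=cv2.cvtColor(c['img'],cv2.COLOR_RGB2HSV).reshape(-1,3)
m=(abs(k[:,0]+151)<40)&(abs(k[:,1])<25)&(q[:,2]<110)&(c['img'].reshape(-1,3).sum(1)<170)
for z in range(10,110,6):
    s=m&(q[:,2]>=z)&(q[:,2]<z+6)
    if s.any(): print(z,s.sum(),k[s].min(0).round(),k[s].max(0).round())
i=np.where(m)[0]; print(i.max()//640)
v=slice(160,172)
P=pts(c); 
for row in range(158,174,2): print(row,[(int(a[2]),int(rack(a[:2])[0])) for a in P[row,376:390:3]], c['img'][row,376:390:3].sum(1))
"
```

```text
46 6 [-138.   -4.] [-135.    4.]
52 9 [-138.   -5.] [-134.    8.]
58 17 [-146.  -10.] [-134.    9.]
64 20 [-157.  -11.] [-135.    9.]
70 16 [-157.  -11.] [-134.    9.]
76 25 [-159.  -12.] [-134.    9.]
82 26 [-157.  -12.] [-134.   11.]
88 23 [-160.  -13.] [-134.   10.]
94 23 [-153.  -13.] [-134.   11.]
100 29 [-147.  -13.] [-134.   12.]
106 3 [-136.   -8.] [-135.    6.]
168
158 [(65, -156), (86, -136), (86, -134), (82, -136), (82, -135)] [ 96  77 109  51 165]
160 [(60, -155), (81, -134), (79, -135), (76, -135), (14, -190)] [170  82 101  62 237]
162 [(53, -154), (71, -137), (73, -133), (68, -136), (10, -186)] [275  92  86  74 331]
164 [(12, -184), (65, -135), (63, -136), (62, -135), (34, -159)] [369  87  77  83 417]
166 [(36, -156), (59, -135), (55, -137), (55, -135), (36, -150)] [350 145  56 131 465]
168 [(35, -151), (51, -135), (47, -137), (37, -145), (37, -143)] [267 252 129 296 448]
170 [(34, -145), (36, -142), (35, -141), (37, -138), (38, -136)] [256 348 375 378 429]
172 [(35, -138), (37, -135), (36, -134), (36, -133), (38, -130)] [267 379 389 368 397]
```

Closed, the finger's front face is at rack -135, and its tip is only at about z 45, level with the TCP. I back off and lower further with the force watched.

Emit:
servo_tool(
  rows=[
    [0,0,0,-0.008,0,0,0.0],
    [0,0,0,-0.018,0,0,0.0],
    [0,0,0,-0.028,0,0,0.0],
    [0,0,0,-0.034,0,0,0.0],
    [0,0,0,-0.036,0,0,0.0],
  ],
)

```text
t: 13.9
ee_pos: [484.8, 127.8, 45.1]
tcp_rot: [-3.142, 0.001, 0.148]
wrist_force: [-0.1, 0.1, -0.4]
opening: 0.1
gripper_force: 0.0
```

Emit:
servo_tool(
  rows=[
    [0,0,0,0,0,0.003,0.0],
    [0,0,0,0,0,0.006,0.0],
    [0,0,0,0,0,0.008,0.0],
    [0,0,0,0,0,0.01,0.0],
    [0,0,0,0,0,0.01,0.0],
  ],
)

```text
t: 14.4
ee_pos: [485.9, 127.9, 34.7]
tcp_rot: [3.142, 0.0, 0.148]
wrist_force: [0.4, 0.6, -1.1]
opening: 0.7
gripper_force: 0.0
```

```bash
cat >> h.py <<'E'
def tip():
    s=r.sense(); t=rack(s['ee_pos'][:2]); print(t,s['ee_pos'][2],s['wrist_force'])
    c=cam('scene'); q=pts(c).reshape(-1,3); k=rack(q)
    m=(abs(k[:,0]-t[0])<25)&(abs(k[:,1])<20)&(q[:,2]<110)&(q[:,2]>14)&(c['img'].reshape(-1,3).sum(1)<170)
    print('tip z',np.sort(q[m,2])[:6].round(1),'front',np.percentile(k[m,0],90))
E
python3 -c "
from h import *
tip()"
```

```text
[-187.35147619    0.78693472] 34.65562096477712 [ 0.42616155  0.6012312  -1.11651302]
tip z [38.1 39.4 40.5 41.  41.2 41.5] front -170.96585990851813
```

Emit:
servo_tool(
  rows=[
    [0,0,0,0,0,0.002,0.0],
    [0,0,0,0,0,0.004,0.0],
    [0,0,0,0,0,0.005,0.0],
    [0,0,0,0,0,0.005,0.0],
  ],
)

```text
t: 14.85
ee_pos: [485.9, 127.9, 29.9]
tcp_rot: [-3.142, 0.0, 0.148]
wrist_force: [0.5, 0.0, 0.8]
opening: 0.4
gripper_force: 0.0
```

Emit:
servo_tool(
  rows=[
    [0,0,0,0,0,0.002,0.0],
    [0,0,0,0,0,0.004,0.0],
    [0,0,0,0,0,0.005,0.0],
    [0,0,0,0,0,0.005,0.0],
  ],
)

```text
t: 15.25
ee_pos: [485.9, 127.9, 24.8]
tcp_rot: [-3.142, 0.0, 0.148]
wrist_force: [-0.1, 0.3, 0.1]
opening: 0.5
gripper_force: 0.0
```

Emit:
servo_tool(
  rows=[
    [0,0,0,0,0,0.001,0.0],
    [0,0,0,0,0,0.002,0.0],
    [0,0,0,0,0,0.003,0.0],
    [0,0,0,0,0,0.003,0.0],
  ],
)

```text
t: 15.65
ee_pos: [485.9, 127.9, 21.9]
tcp_rot: [3.142, 0.0, 0.148]
wrist_force: [-0.1, -0.0, 0.1]
opening: 0.2
gripper_force: 0.0
```

The fingers meet no slab contact and are below the board's top, so I push gently.

Emit:
servo_tool(
  rows=[
    [0,0,0,0.003,0,0,0.0],
    [0,0,0,0.006,0,0,0.0],
    [0,0,0,0.008,0,0,0.0],
    [0,0,0,0.01,0,0,0.0],
    [0,0,0,0.012,0,0,0.0],
  ],
)

```text
t: 16.15
ee_pos: [498.0, 129.7, 22.0]
tcp_rot: [-3.142, -0.0, 0.148]
wrist_force: [-0.4, -0.2, 0.2]
opening: 0.2
gripper_force: 0.0
```

Emit:
servo_tool(
  rows=[
    [0,0,0,0.002,0,0,0.0],
    [0,0,0,0.004,0,0,0.0],
    [0,0,0,0.006,0,0,0.0],
    [0,0,0,0.008,0,0,0.0],
    [0,0,0,0.01,0,0,0.0],
  ],
)

```text
t: 16.65
ee_pos: [505.6, 130.9, 21.8]
tcp_rot: [-3.142, 0.004, 0.148]
wrist_force: [-9.9, -1.5, 7.1]
opening: 0.5
gripper_force: 4.9
```

Emit:
servo_tool(
  rows=[
    [0,0,0,0.002,0,0,0.0],
    [0,0,0,0.004,0,0,0.0],
    [0,0,0,0.006,0,0,0.0],
    [0,0,0,0.008,0,0,0.0],
    [0,0,0,0.01,0,0,0.0],
  ],
)

```text
t: 17.15
ee_pos: [515.6, 132.3, 21.8]
tcp_rot: [-3.142, 0.004, 0.148]
wrist_force: [-9.0, -1.0, 7.0]
opening: 0.4
gripper_force: 4.8
```

```bash
python3 -c "
from h import *
chk()"
```

```text
t 17.15 tcp [-157.3497026     0.81496248] 21.792640723067503 F [-9.01399659 -1.0325146   6.9590514 ]
top finial 259 [-16.33765196  -0.70103789]
board near [-145.10364865 -140.61007051] 1109
```

The board and finial have moved together by 17 mm. I keep pushing steadily.

Emit:
servo_tool(
  rows=[
    [0,0,0,0.002,0,0,0.0],
    [0,0,0,0.005,0,0,0.0],
    [0,0,0,0.009,0,0,0.0],
    [0,0,0,0.013,0,0,0.0],
    [0,0,0,0.017,0,0,0.0],
  ],
)

```text
t: 17.75
ee_pos: [532.5, 134.9, 21.8]
tcp_rot: [-3.142, 0.004, 0.148]
wrist_force: [-9.9, -2.1, 7.2]
opening: 0.6
gripper_force: 4.8
```

Emit:
servo_tool(
  rows=[
    [0,0,0,0.004,0,0,0.0],
    [0,0,0,0.008,0,0,0.0],
    [0,0,0,0.012,0,0,0.0],
    [0,0,0,0.016,0,0,0.0],
    [0,0,0,0.02,0,0,0.0],
  ],
)

```text
t: 18.25
ee_pos: [552.2, 137.9, 21.7]
tcp_rot: [-3.142, 0.004, 0.148]
wrist_force: [-9.3, -0.8, 7.5]
opening: 0.5
gripper_force: 4.8
```

Emit:
servo_tool(
  rows=[
    [0,0,0,0.004,0,0,0.0],
    [0,0,0,0.008,0,0,0.0],
    [0,0,0,0.012,0,0,0.0],
    [0,0,0,0.016,0,0,0.0],
    [0,0,0,0.019,0,0,0.0],
  ],
)

```text
t: 18.75
ee_pos: [571.3, 140.7, 21.7]
tcp_rot: [-3.142, 0.004, 0.148]
wrist_force: [-9.1, -1.2, 6.1]
opening: 0.6
gripper_force: 4.7
```

```bash
python3 -c "
from h import *
chk()"
```

```text
t 18.75 tcp [-100.99309308    0.82187678] 21.7365092609651 F [-9.05597154 -1.18883759  6.08537663]
top finial 255 [39.70532607 -0.1512946 ]
board near [-99.79254486 -86.49157271] 563
```

The wrist camera sits 85 mm ahead of the TCP and 175 mm above it, which would bring it to roof height at the end of the push. I back off a little and lean the tool back 12° before finishing.

Emit:
servo_tool(
  rows=[
    [0,0,0,-0.003,0,0,0.0],
    [0,0,0,-0.007,0,0,0.0],
    [0,0,0,-0.01,0,0,0.0],
    [0,0,0,-0.012,0,0,0.0],
  ],
)

```text
t: 19.25
ee_pos: [560.7, 139.1, 22.0]
tcp_rot: [-3.142, 0.0, 0.148]
wrist_force: [-0.8, 0.1, 0.2]
opening: 0.3
gripper_force: 0.0
```

Emit:
servo_tool(
  rows=[
    [0,2,0,0,0,0,0.0],
    [0,5,0,0,0,0,0.0],
    [0,8,0,0,0,0,0.0],
    [0,11,0,0,0,0,0.0],
    [0,12,0,0,0,0,0.0],
  ],
)

```text
t: 19.75
ee_pos: [560.0, 139.0, 22.0]
tcp_rot: [3.142, -0.21, 0.148]
wrist_force: [-0.9, 0.7, 0.4]
opening: 0.4
gripper_force: 0.0
```

```bash
python3 -c "
from h import *
chk(); T=R.from_euler('xyz',r.sense()['tcp_rot']); 
c,s=np.cos(YAW),np.sin(YAW)
print(r.sense()['tcp_rot'],'10mm rack x in tool',T.inv().apply([10*c,10*s,0]), 'tool z in rack', T.apply([0,0,1])@[c,s,0])"
```

```text
t 19.75 tcp [-112.38672624    0.81568958] 21.996936480609424 F [-0.93949172  0.65768112  0.37449003]
top finial 256 [40.35875882 -0.21247563]
board near [-123.14910436 -101.63292098] 563
[-3.1415696  -0.20904943  0.14824556] 10mm rack x in tool [ 9.78228623e+00 -1.02638469e-03  2.07530122e+00] tool z in rack 0.20753012210415797
```

Emit:
servo_tool(
  rows=[
    [0,0,0,0.0029,0,0.0006,0.0],
    [0,0,0,0.0059,0,0.00125,0.0],
    [0,0,0,0.0088,0,0.0019,0.0],
    [0,0,0,0.0108,0,0.0023,0.0],
    [0,0,0,0.0127,0,0.0027,0.0],
  ],
)

```text
t: 20.35
ee_pos: [573.5, 141.0, 21.8]
tcp_rot: [-3.142, -0.208, 0.148]
wrist_force: [-9.0, -1.8, 6.5]
opening: 0.4
gripper_force: 4.5
```

Emit:
servo_tool(
  rows=[
    [0,0,0,0.002,0,0.0004,0.0],
    [0,0,0,0.0049,0,0.001,0.0],
    [0,0,0,0.0078,0,0.0017,0.0],
    [0,0,0,0.0117,0,0.0025,0.0],
    [0,0,0,0.0156,0,0.0033,0.0],
  ],
)

```text
t: 20.85
ee_pos: [588.1, 143.2, 21.6]
tcp_rot: [-3.142, -0.206, 0.148]
wrist_force: [-8.0, -0.5, 5.3]
opening: 0.3
gripper_force: 4.2
```

Emit:
servo_tool(
  rows=[
    [0,0,0,0.0039,0,0.0008,0.0],
    [0,0,0,0.0078,0,0.0017,0.0],
    [0,0,0,0.0117,0,0.0025,0.0],
    [0,0,0,0.0156,0,0.0033,0.0],
    [0,0,0,0.0195,0,0.0041,0.0],
  ],
)

```text
t: 21.35
ee_pos: [608.0, 146.2, 21.6]
tcp_rot: [-3.142, -0.206, 0.148]
wrist_force: [-8.5, -2.0, 4.6]
opening: 0.4
gripper_force: 4.1
```

```bash
python3 -c "
from h import *
c=chk()"
```

```text
t 21.35 tcp [-63.91381538   0.8201637 ] 21.624127307954172 F [-8.46024382 -1.96755896  4.59883776]
top finial 57 [61.77516745  0.44683044]
board near [-75.54959868 -69.81260052] 138
```

Emit:
servo_tool(
  rows=[
    [0,0,0,0.0029,0,0.0006,0.0],
    [0,0,0,0.0068,0,0.0014,0.0],
    [0,0,0,0.0108,0,0.0023,0.0],
    [0,0,0,0.0147,0,0.0031,0.0],
    [0,0,0,0.0186,0,0.0039,0.0],
  ],
)

```text
t: 21.95
ee_pos: [626.9, 149.0, 21.7]
tcp_rot: [-3.142, -0.207, 0.148]
wrist_force: [-7.7, -1.0, 3.9]
opening: 0.6
gripper_force: 3.7
```

Emit:
servo_tool(
  rows=[
    [0,0,0,0.002,0,0.0004,0.0],
    [0,0,0,0.0039,0,0.0008,0.0],
    [0,0,0,0.0059,0,0.00125,0.0],
    [0,0,0,0.0068,0,0.0015,0.0],
    [0,0,0,0.0078,0,0.0017,0.0],
  ],
)

```text
t: 22.45
ee_pos: [634.7, 150.2, 21.6]
tcp_rot: [-3.142, -0.207, 0.148]
wrist_force: [-7.5, -1.2, 4.9]
opening: 0.8
gripper_force: 4.1
```

Emit:
servo_tool(
  rows=[
    [0,0,0,0.001,0,0.0002,0.0],
    [0,0,0,0.002,0,0.0004,0.0],
    [0,0,0,0.0029,0,0.0006,0.0],
  ],
)

```text
t: 22.75
ee_pos: [637.7, 150.6, 21.6]
tcp_rot: [3.142, -0.207, 0.148]
wrist_force: [-7.5, -1.3, 4.3]
opening: 0.6
gripper_force: 3.9
```

```bash
python3 -c "
from h import *
c=chk()"
```

```text
t 22.75 tcp [-33.860251    0.8107043] 21.63334887174619 F [-7.51507394 -1.30014809  4.27793894]
top finial 35 [109.89129883  11.6833628 ]
board near [-18.06166112 -18.03444603] 40
```

Emit:
servo_tool(
  rows=[
    [0,0,0,0.0005,0,0.0001,0.0],
    [0,0,0,0.001,0,0.0002,0.0],
    [0,0,0,0.0015,0,0.0003,0.0],
    [0,0,0,0.002,0,0.0004,0.0],
  ],
)

```text
t: 23.25
ee_pos: [639.7, 150.9, 21.7]
tcp_rot: [-3.142, -0.207, 0.148]
wrist_force: [-7.4, -0.9, 2.9]
opening: 0.4
gripper_force: 3.8
```

Emit:
servo_tool(
  rows=[
    [0,0,0,0.0005,0,0.0001,0.0],
    [0,0,0,0.001,0,0.0002,0.0],
  ],
)

```text
t: 23.45
ee_pos: [640.7, 151.0, 21.7]
tcp_rot: [-3.142, -0.207, 0.148]
wrist_force: [-7.4, -1.3, 3.1]
opening: 0.8
gripper_force: 3.7
```

Emit:
servo_tool(
  rows=[
    [0,0,0,0.0005,0,0.0001,0.0],
    [0,0,0,0.001,0,0.0002,0.0],
  ],
)

```text
t: 23.65
ee_pos: [641.0, 151.1, 21.6]
tcp_rot: [-3.142, -0.205, 0.148]
wrist_force: [-13.3, -2.4, 8.8]
opening: 0.6
gripper_force: 6.8
```

The force steps up to 13 N with the TCP at the expected place, so the board is home. I back away and check.

Emit:
servo_tool(
  rows=[
    [0,0,0,-0.002,0,-0.0004,0.0],
    [0,0,0,-0.006,0,-0.0013,0.0],
    [0,0,0,-0.014,0,-0.003,0.0],
    [0,0,0,-0.027,0,-0.0057,0.0],
    [0,0,0,-0.039,0,-0.0083,0.0],
  ],
)

```text
t: 24.15
ee_pos: [602.8, 145.4, 22.2]
tcp_rot: [-3.142, -0.21, 0.148]
wrist_force: [0.1, 0.3, -0.0]
opening: 0.3
gripper_force: 0.0
```

Emit:
servo_tool(
  rows=[
    [0,0,0,-0.025,0,-0.01,0.0],
    [0,0,0,-0.06,0,-0.03,0.0],
    [0,0,0,-0.1,0,-0.06,0.0],
    [0,0,0,-0.13,0,-0.09,0.0],
    [0,0,0,-0.145,0,-0.1,0.0],
  ],
)

```text
t: 24.65
ee_pos: [439.3, 121.1, 91.1]
tcp_rot: [-3.142, -0.209, 0.148]
wrist_force: [-0.3, 1.1, 1.1]
opening: 0.6
gripper_force: 0.0
```

```bash
python3 -c "
from h import *
s=r.sense(); print(s['ee_pos'],s['wrist_force'],s['t'])
for n in('top','scene'):
    c=cam(n); q=pts(c).reshape(-1,3); k=rack(q)
    m=(abs(k[:,1])<60)&(k[:,0]<60)&(k[:,0]>-60)&(q[:,2]>33)&(q[:,2]<41); print(n,'board near',np.percentile(k[m,0],[.5,2]),m.sum())
axis(c,world([109,0]),40,185,37)
cv2.imwrite('pics/s5.png',cv2.resize(c['img'][130:320,310:540,::-1],None,fx=3,fy=3))"
```

```text
[439.34008439 121.06585688  91.11471724] [-0.3030176   1.07516539  1.05940858] 24.65
top board near [-15.03868625 -14.05300743] 1420
scene board near [-15.36849411 -14.3116114 ] 96
slice 0 20 [108.2   2.6] res 0.4 y -8.0 14.0
slice 36 3
slice 80 2
```

View pics/s5.png

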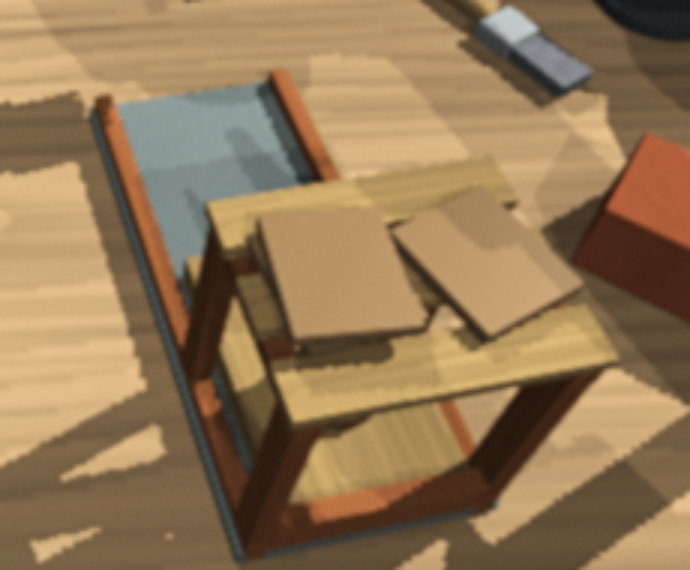

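The picture shows the board under the roof against the stop at about (380,490). Its near edge measures -15 and the finial's foot axis measures rack x 108. The arm is clear, so I hand in.

```bash
python3 -c "
from workcell import r
print(r.hand_in())"
```

```text
the job is handed in; nothing more can be done
None
```

The job is handed in (no verdict came back): by my measurements the finial's foot is on the board about 108 mm along the rack (its upper part was hidden by the roof in the last view, so I did not re-check that it is upright), the board is home against the end stop, and no move went near the pot, bowl or bottle.

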